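# Sort two tube adapters with a go gauge

## Task

Check the two aluminium tube adapters with the blue-handled go gauge: lower its pin into the adapter whose bore is wide enough to take it, until the shoulder rests on the adapter's top, and leave it standing there. Then put the adapter whose bore is too narrow for the pin upright in the red reject tray.

Things in the scene. Friction and masses are not known exactly. Their poses are not given: they have to be found in the camera images.
- gauge_handle (a point): Middle of the gauge's blue handle (24 mm thick, 45 long), z up along it. Underside of the steel shoulder (34 mm disc, 5 thick) is 27.5 mm below, nose 67.5 below: pin 16 mm thick, 40 long, last 12 mm tapering to 6. About 80 g. Starts standing loose, shoulder on the top of a fixed grey holder (56 mm square, 45 high, foot 76 square, hole 22); lift straight up 45 mm to clear it.
- adapter_wide_mid (a point): Loose adapter that the gauge fits: upright aluminium cylinder 44 mm thick, 50 high, two thin black rings round its foot, through bore of 22 mm on its axis. Point: on the axis half-way up, 25 mm below the mouth; z up. With the gauge seated, the handle point is 52.5 mm above this point. About 120 g.
- adapter_narrow_mid (a point): Loose adapter that the gauge does not fit: outside like the other one (44 mm thick, 50 high), but the bore is only 10 mm. Point: on the axis half-way up, 25 mm below the top; z up. Which adapter stands left or right changes. About 120 g.
- reject_tray_in (a point): Red open reject tray, fixed on the bench, 130 x 150 mm outside, 18 high, walls 4. Point: centre of its inner floor, about 4 mm above the bench; x along the 130 mm side, y along the 150 mm side, z up. An adapter standing in it has its mid point 25 mm above this point.

How it is judged:
On the way, in this order (a step that is already met when the one before it is completed fails the run):
1. the gauge is seated in the wide adapter, shoulder on its top (horizontal distance between gauge_handle and adapter_wide_mid below 0.012 m and z of gauge_handle in the frame of adapter_wide_mid below 0.06 m and angle between gauge_handle's own z axis and vertical below 0.2 rad), for 0.2 s.
2. the narrow adapter stands in the reject tray (x of adapter_narrow_mid in the frame of reject_tray_in between -0.05 and 0.05 m and y of adapter_narrow_mid in the frame of reject_tray_in between -0.06 and 0.06 m and z of adapter_narrow_mid in the frame of reject_tray_in below 0.032 m and angle between adapter_narrow_mid's own z axis and vertical below 0.2 rad), for 0.2 s.
At the end, for the whole second after the job is handed in: Gauge seated in the upright wide adapter: handle point within 12 mm of its axis, at most 60 mm above its mid point. Narrow adapter on the tray floor: mid point within 50 mm (x) and 60 mm (y) of the tray centre, under 32 mm above the floor. All upright within 0.2 rad (all of step 1 and all of step 2 and angle between adapter_wide_mid's own z axis and vertical below 0.2 rad); the robot touches nothing.
It also fails if it takes over 54 s, if anything falls off the work surface, if the arm or the gripper's body presses on something with over 40 N, if the wrist force passes 120 N, or if a joint passes its speed limit or range.

## Robot

A 7-joint arm with a two-finger parallel gripper is mounted at the origin on the work surface; the furniture and walls round the work are solid. World frame = base frame: x ahead of the robot, y to its left, z up, the work surface at z = 0. Lengths are in m, angles in rad, forces in N, time in s.
With the tool pointing down it reaches from about 0.4 to 0.925 m from the base axis. Payload 4.1 kg.
Tool frame: the origin (TCP) lies between the finger pads; the fingertips stand 22 mm ahead of it and the grasp point (between the pads) lies 3 mm ahead of it; z points along the fingers, y is the line along which they close (so a half turn about z gives the same grasp; the last joint's range is limited). The gripper opens to 85 mm and grips with 20 to 120 N. Pads are 22 mm wide; open, the fingers measure 114 mm over their backs; the gripper's body (76 mm by 85 mm) begins 54 mm behind the grasp point. The pads swing forward as they close: fully open they stand 13 mm farther back than shut.
Start: joints at [-1.306, 0.398, 0.045, 1.537, -0.019, 1.207, -0.051], TCP at [0.231, 0.607, 0.253] pointing down, gripper open.
Joint ranges: [-2.82, 2.82], [-0.49, 2.23], [-1.37, 1.46], [0, 2.46], [-1.36, 4.5], [0.23, 2], [-2.94, 2.94]. Speed limits (rad/s): [2.57, 2.57, 3.14, 3.14, 3.14, 3.14, 3.14].

## Interface

Orientations are given as a unit quaternion [x, y, z, w].
In Python, from plant import env, viewer, close_job gives the robot as it stands.
- The arm moves only by the shell command python3 -m pendant 'ROWS' [FORCE]. ROWS is JSON, a list of rows, each a list of 7 numbers: the turn, a rotation vector about the tool's x, y, z in degrees, then the shift along the tool's x, y, z in m, then the finger opening in m, from 0 to 0.0854. In form: [[wx, wy, wz, tx, ty, tz, claw], ...]. A call has 1 to 10 rows; each row shifts and turns the commanded pose from where the row before left it, along the tool's axes as they then stand; what a row does not reach is not made up. A row lasts 1/12 s, in which the tool goes at most 41.7 mm and 7.16 degrees, less where a joint would pass 70% of its speed; a pose out of reach is approached as far as the arm can. A call is refused whole if a number of a shift passes 0.0417 or a number of a turn 7.16, either way. A call with a gripper value outside its range is refused whole. The fingers move at their own pace and stop on an object; FORCE is the grip in N (left out, the last holds). Time passes only in rows, so rows that do not move let the fingers close. It gives the time, the measured TCP pose, the force, the opening and the grip force at its end, in the units of the state.
- env.get_obs(): the state, without advancing time (a new reading comes with each control period).
- viewer.read_camera(name): name is "side" or "top"; returns a dict with "image" (384x512x3 uint8, red, green, blue), "depth" (384x512 float32, m along the optical axis (not along the pixel's ray), 0 where there is no reading), "intrinsics" (3x3 intrinsics, pixels), "extrinsics" (4x4, takes a point from world to camera coordinates). Camera axes: x right, y up, looking along -z (the intrinsics and any distortion apply to the point x, -y, -z); pixel columns grow to the right and rows downward; lengths in m; the calibration is good to about 2 mm. A picture is of the moment at which its call begins.
- close_job(): hands the job in; it is judged then, once.
The state is a dict: "t": time; "q": joint angles; "joint_vel": joint speeds; "tau": joint torques, N m; "position": TCP position; "tcp_rot": TCP orientation; "contact_force": force on the tool from outside, world axes, zero at the start; "torque": the same for the moment, N m; "finger_gap": finger opening in m; "finger_force": force on a finger pad.
Only numpy, scipy, OpenCV 4.12 (cv2) and the standard library are available. Lean on these libraries where they do the work, as an engineer would, in place of code of your own. Each camera call takes 0.05 s, during which the arm holds its last target. There are 200 camera calls.

## Working session

There is one attempt and no reset: what is moved stays moved. The work goes in short steps, Python scripts to look and compute and a shell command to move; the robot and the scene stay as the last step left them, time stands still between calls to the robot, and variables do not carry over. Pictures are saved under pics/ and viewed, at most 10 in all, crops included, and the job is handed in when it is done.

```bash
ls; mkdir -p pics
cat > h.py <<'E'
import numpy as np, cv2
from plant import env, viewer
def cam(n):
    c=viewer.read_camera(n); return c
def ray(c,u,v):
    K=np.array(c["intrinsics"]);E=np.array(c["extrinsics"])
    d=np.linalg.inv(K)@[u,v,1]; d=np.array([d[0],-d[1],-d[2]])
    R=E[:3,:3]; return -R.T@E[:3,3], R.T@d
def onz(c,u,v,z):
    o,d=ray(c,u,v); return o+d*(z-o[2])/d[2]
def cloud(c):
    D=c["depth"];h,w=D.shape;u,v=np.meshgrid(np.arange(w),np.arange(h))
    K=np.array(c["intrinsics"]);E=np.array(c["extrinsics"])
    p=np.stack([u,v,np.ones_like(u)],-1)@np.linalg.inv(K).T*D[...,None]
    p=p*[1,-1,-1]; return (p-E[:3,3])@E[:3,:3]
def save(c,n): cv2.imwrite("pics/"+n,c["image"][...,::-1])
E
python3 - <<'E'
from h import *
for n in("top","side"):
    c=cam(n);save(c,n+"0.png");print(n,ray(c,256,192),c["intrinsics"])
o=env.get_obs();print(o["t"],o["position"],o["tcp_rot"])
E
```

```text
pics
top (array([0.31265856, 0.03691273, 0.96750775]), array([ 0.20773983, -0.01688512, -0.97812154])) [[421.68015335   0.         253.29180206]
 [  0.         421.68015335 196.64700283]
 [  0.           0.           1.        ]]
side (array([0.49457663, 0.6073104 , 0.87591178]), array([ 0.00335632, -0.57358719, -0.81920252])) [[421.57903229   0.         260.25927913]
 [  0.         421.57903229 192.86563828]
 [  0.           0.           1.        ]]
0.1 [0.23106396 0.60698337 0.25239483] [ 1.80830117e-01  9.83513974e-01 -8.49639345e-04 -1.00359372e-04]
```

View pics/top0.png

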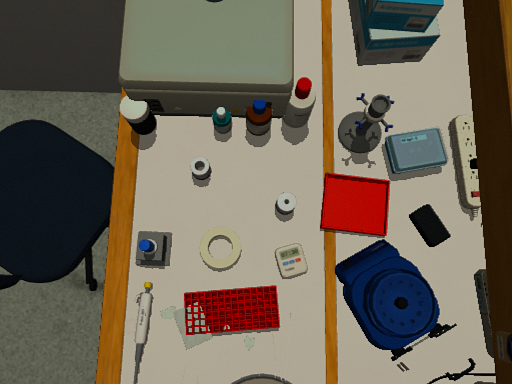

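View pics/side0.png

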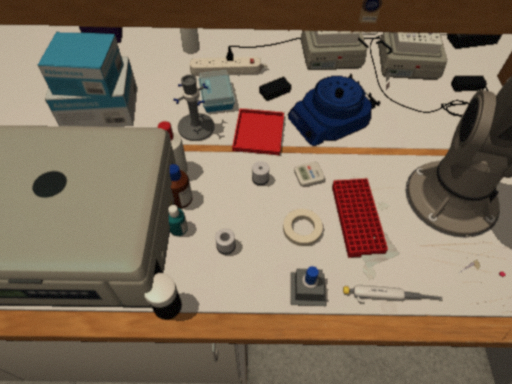

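The top view shows the gauge in its holder at (147,246), the wide-bore adapter at (201,168), the narrow one at (286,203) and the tray at (355,205). The side view agrees: gauge (312,275), wide (225,241), narrow (261,173), tray (260,132). Next I'll compute positions.

```bash
cat > m.py <<'E'
from h import *
def seg(c,box,zlo,zhi,name,ref):
    P=cloud(c);u0,u1,v0,v1=box
    m=np.zeros(P.shape[:2],bool);m[v0:v1,u0:u1]=1
    m&=(P[...,2]>zlo)&(P[...,2]<zhi)&(c["depth"]>0)
    k,l,s,cc=cv2.connectedComponentsWithStats(m.astype('uint8'))
    if k<2: print(name,"none");return
    i=1+s[1:,4].argmax(); pts=np.argwhere(l==i)[:,::-1].astype(np.float32)
    q=P[l==i]; (x,y),r=cv2.minEnclosingCircle(pts)
    ctr=onz(c,x,y,ref)
    print(name,s[i,4],"px",round(x,1),round(y,1),"r",round(r,1),"centre",ctr.round(4),"zmed",np.median(q[:,2]).round(4),"xyrange",q[:,:2].min(0).round(3),q[:,:2].max(0).round(3))
E
python3 - <<'E'
from m import *
c=cam("top");s=cam("side")
for n,b in(("A",(180,225,145,195)),("B",(265,308,180,225))): seg(c,b,.043,.06,n+" top",.05)
for n,b in(("A",(205,245,220,260)),("B",(243,280,155,190))): seg(s,b,.043,.06,n+" side",.05)
seg(c,(125,180,220,280),.085,.12,"handle top",.095)
seg(s,(290,335,255,310),.085,.12,"handle side",.095)
seg(c,(125,180,220,280),.038,.048,"holder top",.045)
for k,cc in(("t",c),("s",s)):
    im=cc["image"].astype(int);h=cv2.cvtColor(cc["image"],cv2.COLOR_RGB2HSV)
    m=((im[...,0]>130)&(im[...,1]<50)&(im[...,2]<50)).astype('uint8')
    if k=="t": m[:,:315]=0;m[:160]=0;m[250:]=0
    else: m[160:]=0;m[:,:225]=0;m[:,300:]=0
    n,l,st,_=cv2.connectedComponentsWithStats(m);i=1+st[1:,4].argmax()
    r=cv2.minAreaRect(np.argwhere(l==i)[:,::-1].astype(np.float32))
    print(k,r,onz(cc,*r[0],.015).round(4),[onz(cc,*p,.018)[:2].round(3) for p in cv2.boxPoints(r)])
    b=((im[...,2]>im[...,0]+50)&(im[...,2]>90)&(im[...,1]<im[...,2]-25)).astype('uint8')
    B=(125,180,220,280) if k=="t" else (290,335,255,310)
    w=np.zeros_like(b);w[B[2]:B[3],B[0]:B[1]]=1;ys,xs=np.nonzero(b*w);print("blue",len(xs),xs.min(),xs.max(),ys.min(),ys.max())
P=cloud(c)
for (u,v) in((201,100),(378,105),(360,130),(302,90),(258,110),(222,120),(142,115),(150,320),(290,260)): print(u,v,P[v-3:v+4,u-3:u+4].reshape(-1,3).max(0).round(3))
E
```

```text
A top 226 px 199.5 165.8 r 9.7 centre [0.5646 0.1494 0.05  ] zmed 0.0488 xyrange [0.545 0.128] [0.586 0.171]
B top 291 px 286.3 201.4 r 9.8 centre [ 0.4878 -0.0465  0.05  ] zmed 0.049 xyrange [ 0.467 -0.068] [ 0.51  -0.026]
A side 225 px 225.0 237.0 r 9.5 centre [0.565  0.1525 0.05  ] zmed 0.0501 xyrange [0.545 0.129] [0.586 0.173]
B side 206 px 260.4 168.0 r 8.6 centre [ 0.4881 -0.0442  0.05  ] zmed 0.0497 xyrange [ 0.467 -0.068] [ 0.509 -0.024]
handle top 115 px 144.7 244.9 r 6.1 centre [0.3812 0.2483 0.095 ] zmed 0.0937 xyrange [0.371 0.238] [0.394 0.261]
handle side 122 px 312.3 271.8 r 6.4 centre [0.3823 0.2533 0.095 ] zmed 0.0943 xyrange [0.37 0.24] [0.393 0.263]
holder top 464 px 150.0 246.5 r 18.1 centre [0.3819 0.2487 0.045 ] zmed 0.0441 xyrange [0.353 0.221] [0.41  0.279]
t ((355.4769287109375, 204.6846160888672), (65.86244201660156, 51.84652328491211), 7.125016689300537) [ 0.4908 -0.2093  0.015 ] [array([ 0.438, -0.125]), array([ 0.559, -0.142]), array([ 0.543, -0.294]), array([ 0.423, -0.274])]
blue 103 139 150 239 250
s ((257.9674072265625, 130.09213256835938), (46.88309860229492, 38.58729934692383), 5.440331935882568) [ 0.4958 -0.2055  0.015 ] [array([ 0.562, -0.139]), array([ 0.559, -0.285]), array([ 0.425, -0.27 ]), array([ 0.438, -0.126])]
blue 86 307 317 267 276
201 100 [0.696 0.154 0.13 ]
378 105 [ 0.679 -0.213  0.174]
360 130 [0.675 0.037 0.968]
302 90 [ 0.704 -0.06   0.171]
258 110 [0.678 0.037 0.968]
222 120 [0.676 0.109 0.077]
142 115 [0.669 0.28  0.106]
150 320 [0.313 0.25  0.968]
290 260 [ 0.368 -0.052  0.019]
```

```bash
cat > go.py <<'E'
import sys
from h import *
from scipy.spatial.transform import Rotation as R
o=env.get_obs();r=R.from_quat(o["tcp_rot"])
t=np.array([float(a) for a in sys.argv[1:4]])
print("t",o["t"],"pos",np.round(o["position"],4),"shift tool",r.inv().apply(t-o["position"]).round(4),"axes x",r.apply([1,0,0]).round(3),"z",r.apply([0,0,1]).round(3),"F",np.round(o["contact_force"],1),"gap",np.round(o["finger_gap"],4),np.round(o["finger_force"],1))
E
python3 -m pendant '[[0,0,0,-0.0268,-0.0279,0,0.0854],[0,0,0,-0.0268,-0.0279,0,0.0854],[0,0,0,-0.0268,-0.0279,0,0.0854],[0,0,0,-0.0268,-0.0279,0,0.0854],[0,0,0,-0.0268,-0.0279,0,0.0854],[0,0,0,-0.0268,-0.0279,0,0.0854],[0,0,0,-0.0268,-0.0279,0,0.0854],[0,0,0,-0.0268,-0.0279,0,0.0854],[0,0,0,-0.0268,-0.0279,0,0.0854],[0,0,0,-0.0268,-0.0279,0,0.0854]]' 40
python3 -m pendant '[[0,0,0,0,0,0,0.0854],[0,0,0,0,0,0,0.0854]]'
python3 go.py 0.382 0.251 0.08
```

```text
t: 1.03
position: [0.3828, 0.2495, 0.2534]
tcp_rot: [0.181, 0.984, 0.0, 0.0]
contact_force: [0.3, 0.8, 0.6]
finger_gap: 0.0855
finger_force: 0.0
t: 1.2
position: [0.3833, 0.2491, 0.2534]
tcp_rot: [0.184, 0.983, 0.0, -0.0]
contact_force: [-0.5, 1.1, -0.0]
finger_gap: 0.0857
finger_force: 0.0
t 1.2 pos [0.3833 0.2491 0.2534] shift tool [0.0019 0.0012 0.1734] axes x [-0.933  0.361  0.   ] z [ 0.  0. -1.] F [-0.5  1.1 -0. ] gap 0.0857 0.0
```

```bash
python3 -m pendant '[[0,0,0,0.001,0.0006,0.03,0.0854],[0,0,0,0.001,0.0006,0.035,0.0854],[0,0,0,0,0,0.035,0.0854],[0,0,0,0,0,0.03,0.0854],[0,0,0,0,0,0.025,0.0854],[0,0,0,0,0,0.018,0.0854],[0,0,0,0,0,0,0.06],[0,0,0,0,0,0,0.04],[0,0,0,0,0,0,0.03],[0,0,0,0,0,0,0.015]]' 40
python3 -m pendant '[[0,0,0,0,0,0,0.015],[0,0,0,0,0,0,0.015],[0,0,0,0,0,0,0.01],[0,0,0,0,0,0,0.01],[0,0,0,0,0,0,0.01]]' 40
python3 go.py 0.382 0.251 0.08
```

```text
t: 2.03
position: [0.3819, 0.2546, 0.0817]
tcp_rot: [0.181, 0.984, 0.001, 0.001]
contact_force: [-0.4, 0.6, 0.6]
finger_gap: 0.0388
finger_force: 0.0
t: 2.45
position: [0.3818, 0.254, 0.0817]
tcp_rot: [0.181, 0.984, 0.001, 0.001]
contact_force: [-1.7, -0.1, 6.4]
finger_gap: 0.023
finger_force: 39.0
t 2.45 pos [0.3818 0.254  0.0817] shift tool [-0.0013 -0.0028  0.0017] axes x [-0.935  0.356 -0.001] z [ 0.002  0.002 -1.   ] F [-1.7 -0.1  6.4] gap 0.023 39.0
```

```bash
python3 -m pendant '[[0,0,0,0,0,-0.01,0.01],[0,0,0,0,0,-0.02,0.01],[0,0,0,0,0,-0.025,0.01],[0,0,0,0,0,-0.02,0.01],[0,0,0,0,0,-0.01,0.01],[0,0,0,-0.02,-0.003,0,0.01],[0,0,0,-0.03,-0.005,0,0.01],[0,0,0,-0.03,-0.005,0,0.01],[0,0,0,-0.03,-0.005,0,0.01],[0,0,0,-0.03,-0.005,0,0.01]]' 40
python3 -m pendant '[[0,0,0,-0.03,-0.004,0,0.01],[0,0,0,-0.025,-0.003,0,0.01],[0,0,0,-0.013,-0.001,0,0.01],[0,0,0,0,0,0,0.01],[0,0,0,0,0,0,0.01],[0,0,0,0,0,0,0.01]]'
python3 go.py 0.565 0.151 0.112
python3 - <<'E'
from h import *
for n,(u,v) in(("top",(200,165)),("side",(225,225))):
    c=cam(n);I=c["image"][v-50:v+50,u-65:u+65];cv2.imwrite(f"pics/{n}1.png",cv2.resize(I[...,::-1],None,fx=5,fy=5))
E
cd pics; python3 -c "
import cv2;cv2.imwrite('both1.png',cv2.resize(cv2.vconcat([cv2.imread('top1.png'),cv2.imread('side1.png')]),None,fx=.6,fy=.6))"
```

```text
t: 3.28
position: [0.5045, 0.1811, 0.1654]
tcp_rot: [0.181, 0.984, 0.0, -0.0]
contact_force: [0.2, 0.0, -0.2]
finger_gap: 0.0232
finger_force: 39.3
t: 3.78
position: [0.5628, 0.1515, 0.1649]
tcp_rot: [0.18, 0.984, 0.0, -0.001]
contact_force: [0.0, -0.1, -0.3]
finger_gap: 0.0228
finger_force: 39.3
t 3.7833 pos [0.5628 0.1515 0.1649] shift tool [-0.0024  0.0003  0.0529] axes x [-0.935  0.354  0.002] z [-0.002  0.001 -1.   ] F [ 0.  -0.1 -0.3] gap 0.0228 39.3
```

View pics/both1.png

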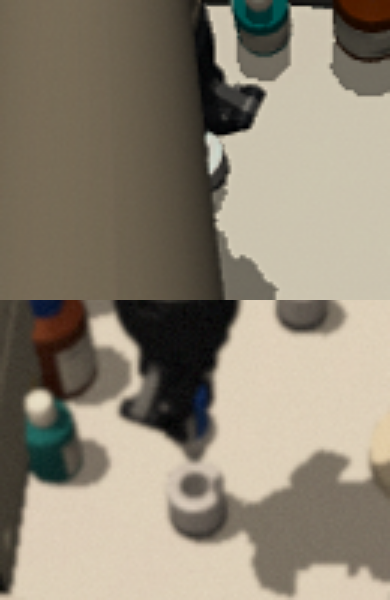

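The side crop shows the gauge in the fingers (blue at about (200,405)) with its nose at about (197,455), in line above the open mouth at (195,488). I'll measure the pin against the adapter from the side camera.

Run:
```python
from h import *
s=cam("side");P=cloud(s)
near=(abs(P[...,0]-.565)<.06)&(abs(P[...,1]-.152)<.06)&(s["depth"]>0)
for z in np.arange(.01,.17,.008):
    m=near&(abs(P[...,2]-z)<.004)
    if m.any():
        q=P[m];v,u=np.nonzero(m);print(z.round(3),m.sum(),"x",q[:,0].min().round(4),q[:,0].max().round(4),"ymax",q[:,1].max().round(4),"u",u.min(),u.max())
I=s["image"][165:250,185:265];cv2.imwrite("pics/s2.png",cv2.resize(I[...,::-1],None,fx=7,fy=7,interpolation=cv2.INTER_CUBIC))
```

```text
0.01 38 x 0.544 0.5875 ymax 0.1729 u 216 235
0.018 45 x 0.5439 0.5875 ymax 0.1719 u 216 235
0.026 40 x 0.5455 0.5836 ymax 0.1729 u 217 234
0.034 50 x 0.5452 0.586 ymax 0.1736 u 216 234
0.042 43 x 0.5451 0.5851 ymax 0.1725 u 216 234
0.05 209 x 0.5448 0.5854 ymax 0.1713 u 216 234
0.058 2 x 0.5742 0.5782 ymax 0.1504 u 219 221
0.09 1 x 0.5604 0.5604 ymax 0.1544 u 226 226
0.098 3 x 0.5579 0.5643 ymax 0.157 u 224 227
0.106 15 x 0.5555 0.5706 ymax 0.1585 u 221 228
0.114 5 x 0.5593 0.5678 ymax 0.1588 u 222 226
0.13 43 x 0.5465 0.5766 ymax 0.1679 u 217 232
0.138 18 x 0.5485 0.5698 ymax 0.1671 u 220 231
0.146 13 x 0.5499 0.563 ymax 0.1704 u 223 230
0.154 34 x 0.548 0.5784 ymax 0.1756 u 215 231
0.162 31 x 0.5477 0.5779 ymax 0.1757 u 215 231
```

View pics/s2.png

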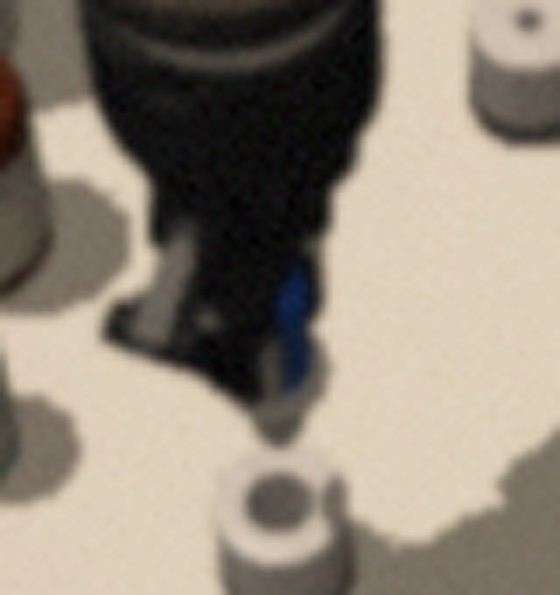

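The side crop shows the nose tip at (280,440), above the bore centre at (278,500). Measured pin centre is x≈0.5628, y≈0.151, and the adapter is at (0.565,0.151), so I'll correct by 2.4 mm and lower.

```bash
python3 -m pendant '[[0,0,0,-0.0024,0.0004,0,0.01],[0,0,0,0,0,0.01,0.01],[0,0,0,0,0,0.01,0.01],[0,0,0,0,0,0.008,0.01],[0,0,0,0,0,0.006,0.01],[0,0,0,0,0,0.005,0.01],[0,0,0,0,0,0.004,0.01],[0,0,0,0,0,0,0.01]]' 40
python3 go.py 0.565 0.151 0.112
```

```text
t: 4.6
position: [0.5662, 0.1496, 0.1212]
tcp_rot: [0.181, 0.983, -0.0, -0.001]
contact_force: [0.0, -0.1, -0.2]
finger_gap: 0.0228
finger_force: 39.3
t 4.6 pos [0.5662 0.1496 0.1212] shift tool [0.0016 0.0009 0.0092] axes x [-0.935  0.356  0.001] z [-0.002 -0.001 -1.   ] F [ 0.  -0.1 -0.2] gap 0.0228 39.3
```

```bash
python3 -m pendant '[[0,0,0,0,0,0.003,0.01],[0,0,0,0,0,0.002,0.01],[0,0,0,0,0,0,0.01],[0,0,0,0,0,0,0.01]]' 40
python3 - <<'E'
from h import *
s=cam("side");P=cloud(s)
near=(abs(P[...,0]-.565)<.06)&(abs(P[...,1]-.152)<.06)&(s["depth"]>0)
for z in np.arange(.01,.13,.008):
    m=near&(abs(P[...,2]-z)<.004)
    if m.any():
        q=P[m];print(z.round(3),m.sum(),"x",q[:,0].min().round(4),q[:,0].max().round(4),"ymax",q[:,1].max().round(4))
I=s["image"][165:250,185:265];cv2.imwrite("pics/s3.png",cv2.resize(I[...,::-1],None,fx=7,fy=7,interpolation=cv2.INTER_CUBIC))
E
```

```text
t: 4.93
position: [0.5669, 0.1499, 0.1174]
tcp_rot: [0.181, 0.984, 0.0, 0.0]
contact_force: [-0.3, -0.0, -0.2]
finger_gap: 0.023
finger_force: 39.3
0.01 39 x 0.544 0.5878 ymax 0.1718
0.018 44 x 0.5438 0.5845 ymax 0.1722
0.026 38 x 0.5456 0.5862 ymax 0.172
0.034 32 x 0.5474 0.5856 ymax 0.1713
0.042 37 x 0.5451 0.5827 ymax 0.172
0.05 150 x 0.5449 0.5855 ymax 0.172
0.058 14 x 0.5509 0.5735 ymax 0.1648
0.066 5 x 0.5642 0.573 ymax 0.1577
0.082 33 x 0.5504 0.5799 ymax 0.1669
0.09 24 x 0.552 0.5731 ymax 0.1655
0.098 10 x 0.5544 0.5677 ymax 0.1686
0.106 22 x 0.5521 0.5822 ymax 0.1731
0.114 29 x 0.5518 0.5729 ymax 0.1749
0.122 27 x 0.5514 0.5704 ymax 0.1745
```

View pics/s3.png

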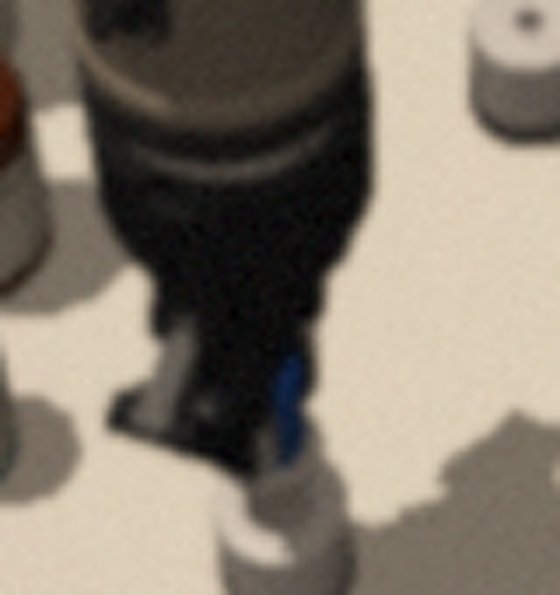

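The pin is inside the bore and the shoulder, at about (285,490), sits a few mm above the mouth. I'll lower it gently to contact.

```bash
python3 -m pendant '[[0,0,0,0,0,0.002,0.01],[0,0,0,0,0,0.0015,0.01],[0,0,0,0,0,0,0.01]]'
python3 -m pendant '[[0,0,0,0,0,0.0015,0.01],[0,0,0,0,0,0,0.01],[0,0,0,0,0,0,0.01]]'
```

```text
t: 5.23
position: [0.5666, 0.1498, 0.1135]
tcp_rot: [0.181, 0.984, -0.0, -0.0]
contact_force: [1.2, -0.1, -0.7]
finger_gap: 0.0232
finger_force: 39.3
t: 5.48
position: [0.5667, 0.1498, 0.1122]
tcp_rot: [0.181, 0.984, -0.0, -0.0]
contact_force: [-0.7, 0.3, -0.7]
finger_gap: 0.0227
finger_force: 39.3
```

```bash
python3 -m pendant '[[0,0,0,0,0,0.001,0.01],[0,0,0,0,0,0,0.01],[0,0,0,0,0,0,0.01]]'
python3 -m pendant '[[0,0,0,0,0,0.001,0.01],[0,0,0,0,0,0,0.01],[0,0,0,0,0,0,0.01]]'
```

```text
t: 5.73
position: [0.5668, 0.1498, 0.1113]
tcp_rot: [0.181, 0.984, 0.0, -0.0]
contact_force: [-0.0, -0.2, -0.5]
finger_gap: 0.0231
finger_force: 39.3
t: 5.98
position: [0.5667, 0.1498, 0.1102]
tcp_rot: [0.181, 0.984, 0.0, -0.0]
contact_force: [-0.4, -0.4, -0.5]
finger_gap: 0.0227
finger_force: 39.3
```

```bash
python3 -m pendant '[[0,0,0,0,0,0.001,0.01],[0,0,0,0,0,0,0.01],[0,0,0,0,0,0,0.01]]'
python3 -m pendant '[[0,0,0,0,0,0.001,0.01],[0,0,0,0,0,0,0.01],[0,0,0,0,0,0,0.01]]'
```

```text
t: 6.23
position: [0.5667, 0.1498, 0.1092]
tcp_rot: [0.181, 0.984, 0.0, -0.0]
contact_force: [0.2, -1.3, -0.6]
finger_gap: 0.0229
finger_force: 39.3
t: 6.48
position: [0.5667, 0.1498, 0.1083]
tcp_rot: [0.181, 0.984, 0.0, -0.0]
contact_force: [0.9, 0.8, -1.6]
finger_gap: 0.0231
finger_force: 39.3
```

```bash
python3 -m pendant '[[0,0,0,0,0,0,0.026],[0,0,0,0,0,0,0.03],[0,0,0,0,0,0,0.035],[0,0,0,0,0,0,0.042],[0,0,0,0,0,0,0.05],[0,0,0,0,0,0,0.06],[0,0,0,0,0,0,0.07]]'
python3 -m pendant '[[0,0,0,0,0,-0.01,0.07],[0,0,0,0,0,-0.02,0.07],[0,0,0,0,0,-0.03,0.07],[0,0,0,0,0,-0.03,0.07],[0,0,0,0,0,-0.02,0.07],[0,0,0,0,0,0,0.07],[0,0,0,0,0,0,0.07]]'
python3 go.py 0.488 -0.046 0.038
python3 - <<'E'
from m import *
s=cam("side")
seg(s,(195,255,190,260),.085,.115,"handle",.10); seg(s,(195,255,205,260),.008,.044,"adapter",.025); seg(s,(243,280,155,190),.043,.06,"B",.05)
I=s["image"][165:250,185:265];cv2.imwrite("pics/s4.png",cv2.resize(I[...,::-1],None,fx=6,fy=6,interpolation=cv2.INTER_CUBIC))
E
```

```text
t: 7.07
position: [0.5668, 0.1498, 0.1083]
tcp_rot: [0.181, 0.984, 0.0, 0.0]
contact_force: [0.4, 0.3, 0.2]
finger_gap: 0.0694
finger_force: 0.0
t: 7.65
position: [0.5677, 0.1499, 0.2203]
tcp_rot: [0.181, 0.983, 0.001, 0.002]
contact_force: [-0.9, 0.0, -0.3]
finger_gap: 0.0701
finger_force: 0.0
t 7.65 pos [0.5677 0.1499 0.2203] shift tool [ 0.0052 -0.212   0.1818] axes x [-0.935  0.356 -0.003] z [ 0.003  0.002 -1.   ] F [-0.9  0.  -0.3] gap 0.0701 0.0
handle 119 px 222.8 225.9 r 6.3 centre [0.567  0.1534 0.1   ] zmed 0.0996 xyrange [0.556 0.138] [0.578 0.161]
adapter 146 px 225.5 243.9 r 9.9 centre [0.565  0.1564 0.025 ] zmed 0.0248 xyrange [0.544 0.145] [0.588 0.172]
B 210 px 260.4 167.7 r 8.6 centre [ 0.488  -0.0451  0.05  ] zmed 0.05 xyrange [ 0.467 -0.067] [ 0.509 -0.024]
```

View pics/s4.png

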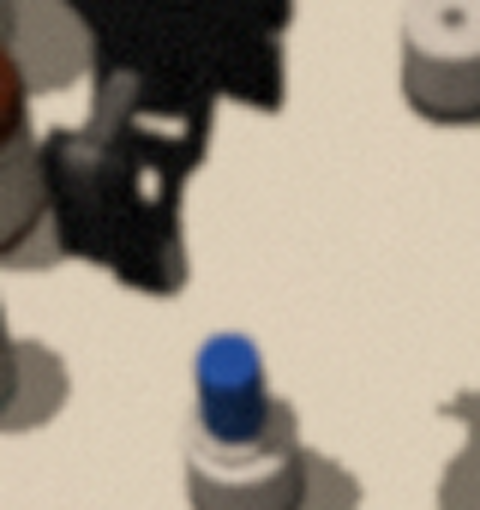

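The gauge stands upright with its shoulder flush on the adapter (around (235,450)). Handle x is about 0.567 against 0.565 for the adapter. Next is the narrow adapter.

```bash
python3 -m pendant '[[0,0,0,0.0006,-0.02,0,0.0854],[0,0,0,0.0006,-0.03,0,0.0854],[0,0,0,0.0006,-0.035,0,0.0854],[0,0,0,0.0006,-0.035,0,0.0854],[0,0,0,0.0006,-0.035,0,0.0854],[0,0,0,0.0007,-0.03,0.01,0.0854],[0,0,0,0.0008,-0.02,0.02,0.0854],[0,0,0,0.0007,-0.007,0.02,0.0854],[0,0,0,0,0,0,0.0854],[0,0,0,0,0,0,0.0854]]'
python3 go.py 0.488 -0.046 0.038
python3 - <<'E'
from m import *
s=cam("side");P=cloud(s);q=P[215:240,210:240].reshape(-1,3);q=q[(q[:,2]>.118)&(q[:,2]<.135)];print("handle top",len(q),q.mean(0).round(4))
E
```

```text
t: 8.53
position: [0.4851, -0.0464, 0.1669]
tcp_rot: [0.181, 0.983, -0.0, -0.002]
contact_force: [-0.1, 1.0, 0.3]
finger_gap: 0.0854
finger_force: 0.0
t 8.5333 pos [ 0.4851 -0.0464  0.1669] shift tool [-0.0031  0.0016  0.1289] axes x [-0.934  0.357  0.004] z [-0.004 -0.    -1.   ] F [-0.1  1.   0.3] gap 0.0854 0.0
handle top 0 [nan nan nan]<stdin>:2: RuntimeWarning: Mean of empty slice.
  ret = um.true_divide(
```

Handle top at z≈0.0996 matches the seated value of 0.100, so the gauge is seated. Now I'll grasp the narrow adapter.

```bash
python3 -m pendant '[[0,0,0,-0.0015,0.0007,0.02,0.0854],[0,0,0,-0.0012,0.0007,0.03,0.0854],[0,0,0,0,0,0.03,0.0854],[0,0,0,0,0,0.025,0.0854],[0,0,0,0,0,0.016,0.0854],[0,0,0,0,0,0.008,0.0854],[0,0,0,0,0,0,0.0854],[0,0,0,0,0,0,0.065],[0,0,0,0,0,0,0.05],[0,0,0,0,0,0,0.035]]' 40
python3 -m pendant '[[0,0,0,0,0,0,0.03],[0,0,0,0,0,0,0.03],[0,0,0,0,0,0,0.03],[0,0,0,0,0,0,0.03]]' 50
python3 -m pendant '[[0,0,0,0,0,-0.01,0.03],[0,0,0,0,0,-0.02,0.03],[0,0,0,0,0,-0.03,0.03],[0,0,0,0,0,-0.02,0.03],[0,0,0,0,0,0,0.03],[0,0,0,0,0,0,0.03]]'
python3 go.py 0.492 -0.208 0.043
```

```text
t: 9.42
position: [0.4909, -0.0459, 0.0407]
tcp_rot: [0.181, 0.984, 0.0, 0.001]
contact_force: [0.4, -0.2, -0.4]
finger_gap: 0.0514
finger_force: 0.0
t: 9.75
position: [0.4907, -0.046, 0.0409]
tcp_rot: [0.181, 0.983, 0.001, 0.001]
contact_force: [-0.7, 0.5, 6.3]
finger_gap: 0.0428
finger_force: 50.3
t: 10.25
position: [0.4905, -0.046, 0.121]
tcp_rot: [0.181, 0.984, 0.001, 0.002]
contact_force: [-0.2, -1.2, -1.2]
finger_gap: 0.0427
finger_force: 51.0
t 10.25 pos [ 0.4905 -0.046   0.121 ] shift tool [-0.0588 -0.151   0.0778] axes x [-0.935  0.356 -0.003] z [ 0.004  0.001 -1.   ] F [-0.2 -1.2 -1.2] gap 0.0427 51.0
```

```bash
python3 -m pendant '[[0,0,0,-0.008,-0.02,0,0.03],[0,0,0,-0.011,-0.027,0,0.03],[0,0,0,-0.011,-0.03,0,0.03],[0,0,0,-0.011,-0.03,0,0.03],[0,0,0,-0.01,-0.025,0,0.03],[0,0,0,-0.008,-0.019,0,0.03],[0,0,0,0,0,0,0.03],[0,0,0,0,0,0,0.03]]'
python3 go.py 0.492 -0.208 0.045
python3 - <<'E'
from m import *
s=cam("side");P=cloud(s)
m=(abs(P[...,0]-.492)<.035)&(abs(P[...,1]+.208)<.03)&(s["depth"]>0)&(P[...,2]<.125)&(P[...,2]>.03)
print("lowest/highest held",np.percentile(P[m][:,2],[2,98]).round(4))
save(s,"s5.png")
E
```

```text
t: 10.92
position: [0.4896, -0.2093, 0.1182]
tcp_rot: [0.182, 0.983, -0.0, -0.001]
contact_force: [0.4, 1.2, -1.5]
finger_gap: 0.0427
finger_force: 51.1
t 10.9167 pos [ 0.4896 -0.2093  0.1182] shift tool [-0.002   0.0021  0.0732] axes x [-0.933  0.359  0.002] z [-0.002  0.    -1.   ] F [ 0.4  1.2 -1.5] gap 0.0427 51.1
lowest/highest held [0.0788 0.1238]
```

View pics/s5.png

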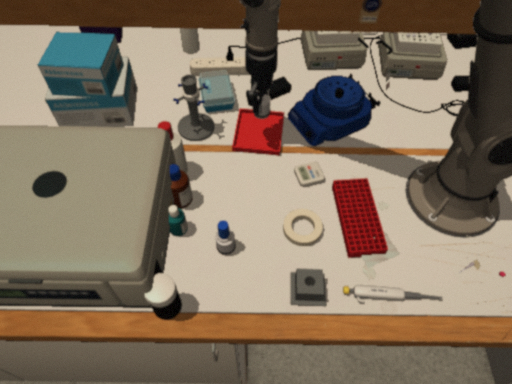

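The view shows the narrow adapter held at (262,105) above the tray centre, and the gauge seated at (225,237). Now lowering.

```bash
python3 -m pendant '[[0,0,0,-0.001,0.001,0.015,0.03],[0,0,0,-0.001,0.001,0.018,0.03],[0,0,0,0,0,0.015,0.03],[0,0,0,0,0,0.01,0.03],[0,0,0,0,0,0.006,0.03],[0,0,0,0,0,0.004,0.03],[0,0,0,0,0,0.002,0.03],[0,0,0,0,0,0,0.03],[0,0,0,0,0,0,0.03]]'
python3 go.py 0.492 -0.208 0.045
```

```text
t: 11.72
position: [0.494, -0.2072, 0.0498]
tcp_rot: [0.181, 0.984, 0.0, 0.001]
contact_force: [-0.5, -0.2, -1.5]
finger_gap: 0.0429
finger_force: 51.1
t 11.7167 pos [ 0.494  -0.2072  0.0498] shift tool [ 0.0016 -0.0014  0.0048] axes x [-0.935  0.356 -0.001] z [ 0.001 -0.    -1.   ] F [-0.5 -0.2 -1.5] gap 0.0429 51.1
```

```bash
python3 -m pendant '[[0,0,0,0,0,0.002,0.03],[0,0,0,0,0,0.001,0.03],[0,0,0,0,0,0,0.03],[0,0,0,0,0,0,0.03]]'
python3 -m pendant '[[0,0,0,0,0,0.001,0.03],[0,0,0,0,0,0,0.03],[0,0,0,0,0,0,0.03]]'
```

```text
t: 12.05
position: [0.4936, -0.2071, 0.0464]
tcp_rot: [0.181, 0.984, 0.0, 0.0]
contact_force: [0.4, -0.8, -1.3]
finger_gap: 0.0427
finger_force: 51.1
t: 12.3
position: [0.4935, -0.2071, 0.0452]
tcp_rot: [0.181, 0.984, 0.0, -0.0]
contact_force: [0.7, -1.1, -0.6]
finger_gap: 0.0424
finger_force: 51.1
```

```bash
python3 -m pendant '[[0,0,0,0,0,0.0008,0.03],[0,0,0,0,0,0,0.03],[0,0,0,0,0,0,0.046],[0,0,0,0,0,0,0.052],[0,0,0,0,0,0,0.06],[0,0,0,0,0,0,0.07],[0,0,0,0,0,0,0.08],[0,0,0,0,0,0,0.0854],[0,0,0,0,0,0,0.0854]]'
python3 -m pendant '[[0,0,0,0,0,-0.01,0.0854],[0,0,0,0,0,-0.025,0.0854],[0,0,0,0,0,-0.035,0.0854],[0,0,0,0,0,-0.035,0.0854],[0,0,0,0,0,-0.035,0.0854],[0,0,0,0,0,-0.02,0.0854],[0,0,0,0,0,0,0.0854],[0,0,0,0,0,0,0.0854]]'
python3 - <<'E'
from m import *
s=cam("side")
seg(s,(235,290,100,155),.045,.06,"B",.054);seg(s,(195,255,190,260),.085,.115,"handle",.10);seg(s,(195,255,205,260),.008,.044,"adapter",.025)
I=s["image"][85:260,180:320];cv2.imwrite("pics/s6.png",cv2.resize(I[...,::-1],None,fx=3.4,fy=3.4))
E
```

```text
t: 13.05
position: [0.4936, -0.2071, 0.0445]
tcp_rot: [0.181, 0.984, 0.0, 0.0]
contact_force: [0.1, -1.1, 0.1]
finger_gap: 0.085
finger_force: 0.0
t: 13.72
position: [0.4942, -0.2074, 0.2063]
tcp_rot: [0.181, 0.984, 0.0, 0.002]
contact_force: [0.1, 0.3, -0.8]
finger_gap: 0.085
finger_force: 0.0
B 179 px 259.7 121.5 r 8.1 centre [ 0.4915 -0.2003  0.054 ] zmed 0.0535 xyrange [ 0.472 -0.23 ] [ 0.512 -0.184]
handle 119 px 222.9 226.0 r 6.4 centre [0.5667 0.1536 0.1   ] zmed 0.0992 xyrange [0.556 0.138] [0.578 0.162]
adapter 147 px 225.5 244.0 r 10.0 centre [0.565  0.1567 0.025 ] zmed 0.0246 xyrange [0.544 0.143] [0.588 0.173]
```

View pics/s6.png

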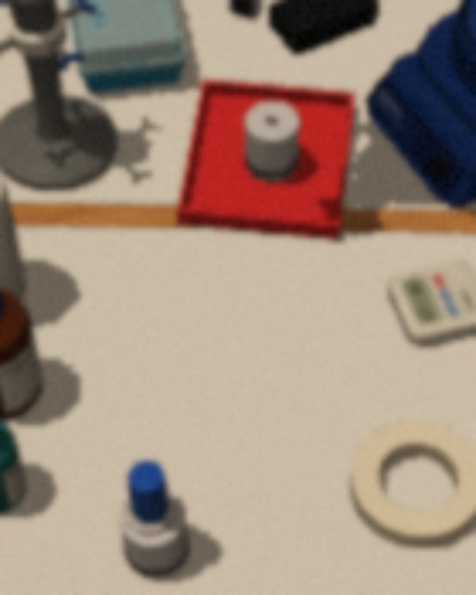

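The narrow adapter stands upright in the middle of the tray (272,140). The gauge stands seated in the wide adapter (150,520), and the arm is clear of everything.

```bash
python3 -c "
from plant import close_job
print(close_job())"
```

```text
the job is handed in; nothing more can be done
None
```

I handed the job in at about 13.8 s; no verdict came back, but the last camera check showed the gauge seated in the wide adapter (released about 2 cm high, it dropped the rest), the narrow adapter upright near the middle of the reject tray, and the arm clear of everything.

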